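Clear the dead parts from under the microscope

TASK

Clear the three dead parts (the big flat power module, the relay and the small transformer) off the raised platform under the microscope into the deep, undivided scrap bin beside it, so that each lies wholly off the platform inside the bin. The module is too wide to grip and has to pass under the lens, so lean the tool to reach in below the lens and push it over the platform's edge. Do not bump the microscope, let no scrap touch the shallow compartment tray of good parts on the other side, and leave the bottle, reel and tin where they stand.

Things in the scene. Friction and masses are not known exactly. Their poses are not given: they have to be found in the camera images.
- platform: Fixed white box with a grey top, 260 (x) x 210 (y) x 70 mm high, all scrap starts on its flat top, which has no rim. Origin: centre of its underside, on the table; z up. Position and yaw vary. Its +x side is the far side, where the microscope's pillar stands; the bin is on its +y side, the tray on its -y side.
- objective (a point): Centre of the lower face of the microscope's lens ring, 72 mm across, which hangs 112 mm above the platform's top (182 mm above the table), over platform x = +30, y = +75 mm, near the bin side. Under it there is room for fingers but not for a gripper's body.
- bin: Fixed deep grey scrap bin without dividers, 200 (x) x 180 (y) x 66 mm high, walls 4 mm, floor about 4 mm, open at the top. Origin: centre of its underside. It stands square to the platform against its +y side, with a 3 mm gap, its middle at platform x = 15 to 35 mm; its rim is 4 mm below the platform's top.
- parts_tray: Fixed shallow grey tray of good parts, 200 (x) x 158 (y) x 32 mm high, with six compartments, against the platform's -y side, with a 3 mm gap. Origin: centre of its underside. No scrap may touch it.
- module: Dead power module, loose: black square block 100 x 100 mm, 22 mm high, aluminium top with a flush dark stripe along its -x edge. Too wide to grip. Origin: centre of its underside, axes along its sides (starts within 15 degrees of the platform's). 0.25 to 0.5 kg, centre of mass about 7 mm from the middle towards the stripe. Its way to the bin leads under the lens.
- module_center (a point): Middle of the module, 11 mm above its underside.
- relay: Dead relay, loose: clear-topped block 34 (x) x 28 (y) x 26 mm high, 50 g. Origin: centre of its underside. It starts on the front strip of the platform (nearer the robot than the module).
- transformer: Dead small transformer, loose: dark core 36 (x) x 14 mm with a copper winding 24 (x) x 30 (y) mm, 26 mm high, 90 g. Origin: centre of its underside. It starts on the front strip of the platform, beside the relay.
- flux_bottle: Bystander: white bottle 40 mm across, 85 mm high, loose. Origin: centre of its underside.
- solder_reel: Bystander: grey reel standing on its flange, 60 mm across, 50 mm high, loose. Origin: centre of its underside.
- tip_tin: Bystander: steel cup 64 mm across, 40 mm high, loose. Origin: centre of its underside.
- microscope: Fixed stereo microscope, square to the platform. Origin and axes: the same as the platform's. Above the lens ring an upright barrel up to 75 mm across reaches 385 mm above the table; eyepieces, arm and the 28 mm pillar are on its +x side (pillar at x = +170, y = +75 mm, foot 60 x 120 mm).

How it is judged (in metres and radians):
At the end, for the whole second after the job is handed in: The middles of the module, the relay and the transformer are all between the bin's walls and below about its rim (module's middle under 65 mm, relay's and transformer's undersides under 70 mm above the bin's underside), none touches the platform, and all are at rest (under 20 mm/s) (x of module_center in the frame of bin between -0.1 and 0.1 m and y of module_center in the frame of bin between -0.09 and 0.09 m and z of module_center in the frame of bin below 0.065 m and contact force between each of module, relay, transformer and platform below 0.05 N and linear speed of each of module, relay, transformer below 0.02 m/s and x of relay in the frame of bin between -0.1 and 0.1 m and y of relay in the frame of bin between -0.09 and 0.09 m and z of each of relay, transformer in the frame of bin below 0.07 m and x of transformer in the frame of bin between -0.1 and 0.1 m and y of transformer in the frame of bin between -0.09 and 0.09 m).
It fails at once if the microscope is bumped with more than 5 N (contact force between microscope and anything else above 5 N).
It fails at once if scrap touches the tray of good parts (contact force between any of module, relay, transformer and parts_tray above 0.1 N).
It fails at once if the bottle, reel or tin is moved by more than 30 mm (distance of any of flux_bottle, solder_reel, tip_tin from where it was at the start of the episode above 0.03 m).
It also fails if it takes over 64 s, if anything falls off the work surface, if the arm or the gripper's body presses on something with over 40 N, if the wrist force passes 120 N, or if a joint passes its speed limit or range.

ROBOT

A 6-joint arm with a two-finger parallel gripper is mounted at the origin on the work surface. World frame = base frame: x ahead of the robot, y to its left, z up, the work surface at z = 0. Lengths are in mm, angles in degrees, forces in N, time in s.
With the tool pointing down it reaches from about 275 to 1000 mm from the base axis. Payload 8.4 kg.
Tool frame: the origin (TCP) lies at the centre of the arm's flange, where the gripper is bolted on; the fingertips stand 173 mm ahead of it and the grasp point (between the pads) lies 155 mm ahead of it (env.grip_depth is the distance from the TCP to the grasp point, in mm); z points along the fingers, y is the line along which they close (so a half turn about z gives the same grasp; the last joint's range is limited). The gripper opens to 85 mm and grips with 20 to 120 N. Pads are 22 mm wide; open, the fingers measure 114 mm over their backs; the gripper's body (76 mm by 85 mm) begins 54 mm behind the grasp point. The pads swing forward as they close: fully open they stand 13 mm farther back than shut.
Start: joints at [-74.049, 20.225, 93.587, -0, 66.188, -0.138], TCP at [173.202, -600.525, 404.681] pointing down, gripper open.
Joint ranges: [-150.9, 150.9], [-52.94, 120.26], [3.33, 152.33], [-74.26, 254.26], [0, 154.13], [-172.89, 172.89]. Speed limits (degrees/s): [127.2, 127.2, 159.86, 180, 180, 180].

INTERFACE

Orientations are given as a 3x3 rotation matrix whose columns are the frame's x, y, z axes.
In Python, from plant import env gives the robot as it stands. Calls block until the motion is done:
- env.reach(position, orientation): joint-space move of the TCP to a pose.
- env.move_linear(position, v=150, orientation=None, until_force=None): straight line of the TCP; orientation=None keeps the orientation; v is the mean speed in mm/s. With until_force (N) it stops when the force on the tool has changed by that much, and returns True; else False.
- env.set_joints(angles): joint-space move.
- env.command_gripper(opening, squeeze=None): finger opening in mm; squeeze is the grip in N (None keeps the last); returns when the fingers have stopped.
- env.sleep(seconds).
- env.ik(position, orientation): joint angles nearest the present ones, or None.
- env.observe(): the state.
- env.get_image(name): name is "scene" or "side" or "wrist"; returns the picture (400x640x3 uint8, blue, green, red); there is no depth.
- env.camera_info(name): a dict with "intrinsics" (3x3 intrinsics, pixels), "rvec" (rotation vector, rad) and "tvec" (3), from world to camera coordinates, as OpenCV has them. Camera axes: x right, y down, z forward; pixel columns grow to the right and rows downward; lengths in mm; the calibration is good to about 2 mm. A picture is of the moment at which its call begins: read the wrist's pose just before it. camera_info takes no time and is no camera call; for the wrist camera it gives the pose at the moment of the call.
A pose or a line that the arm cannot do raises env.IKError and nothing moves.
- env.sign_off(): hands the job in; it is judged then, once.
Trained networks look in the newest picture that a camera, given by its name, has taken for a name from the list of things; names that differ only in an ending like _2 or _b are one class to them, and where a whole thing is asked for, a point or a joint stands for the part that bears it (a point fixed in the world has none). Each returns a list of dicts, best first, with "score" (0 to 1); they miss things now and then, are a little off and sometimes report something else, mostly with a low value. They report only what shows in the picture. A call takes as long as a camera call.
- env.recognise(camera, name): "extent" ([left, top, right, bottom] in pixels, round what is visible of it).
- env.outline_of(camera, name): "pixels" (400x640 bool, what is visible of it) and "extent" ([left, top, right, bottom] in pixels, round what is visible of it).
- env.landmark_of(camera, name): "pixel" ([column, row] in pixels: a listed point, or the origin of a listed thing).
The state is a dict: "time": time; "joint_positions": joint angles; "dq": joint speeds; "effort": joint torques, N m; "tcp_pos": TCP position; "tcp_rot": TCP orientation; "ft_force": force on the tool from outside, world axes, zero at the start; "moment": the same for the moment, N m; "finger_gap": finger opening in mm; "finger_force": force on a finger pad.
Only numpy, scipy, OpenCV 4.12 (cv2) and the standard library are available. Lean on these libraries where they do the work, as an engineer would, in place of code of your own. Each camera call takes 0.05 s, during which the arm holds its last target. There are 200 camera calls.

## Working session

There is one attempt and no reset: what is moved stays moved. The work goes in short steps, each a Python script; the robot and the scene stay as the last script left them, time stands still between calls to the robot, and variables do not carry over. Pictures are saved under pics/ and viewed, at most 10 in all, crops included, and the job is handed in when it is done.

```bash
ls; mkdir -p pics; cat > h.py <<'E'
import numpy as np, cv2
from plant import env
def cam(n):
    c=env.camera_info(n); K=np.array(c["intrinsics"],float); R=cv2.Rodrigues(np.array(c["rvec"],float))[0]; t=np.array(c["tvec"],float).ravel()
    return K,R,t
def px2w(n,px,z,c=None):
    K,R,t=c or cam(n); d=R.T@np.linalg.inv(K)@np.array([px[0],px[1],1.]); o=-R.T@t
    return o+d*(z-o[2])/d[2]
def proj(n,P,c=None):
    K,R,t=c or cam(n); p=K@(R@np.array(P,float)+t); return p[:2]/p[2]
E
python3 - <<'E'
from h import *
for n in("scene","side"):
    im=env.get_image(n); cv2.imwrite(f"pics/{n}0.png",im)
    K,R,t=cam(n); print(n,(-R.T@t).round(),K[0,0])
    for nm in "platform objective bin parts_tray module module_center relay transformer flux_bottle solder_reel tip_tin".split():
        l=env.landmark_of(n,nm)
        z={"objective":182,"module":70,"module_center":81,"relay":70,"transformer":70}.get(nm,0)
        print(nm,[(round(q["score"],2),np.round(q["pixel"]).tolist(),px2w(n,q["pixel"],z).round(1).tolist()) for q in l[:2]])
print(env.observe()["time"])
E
```

```text
pics
scene [1068. -192.  958.] 404.78624731809435
platform []
objective [(0.65, [387.0, 233.0], [673.6, 82.0, 182.0]), (0.62, [356.0, 214.0], [604.6, 34.0, 182.0])]
bin [(0.89, [390.0, 231.0], [579.0, 156.5, 0.0])]
parts_tray [(0.79, [257.0, 293.0], [634.5, -231.6, 0.0])]
module [(0.64, [324.0, 252.0], [616.9, -47.7, 70.0])]
module_center []
relay [(0.73, [276.0, 225.0], [501.1, -139.2, 70.0])]
transformer [(0.57, [307.0, 216.0], [501.1, -55.6, 70.0])]
flux_bottle [(0.86, [422.0, 158.0], [370.0, 360.2, 0.0])]
solder_reel [(0.95, [202.0, 220.0], [371.3, -327.7, 0.0])]
tip_tin [(0.6, [194.0, 294.0], [584.3, -381.8, 0.0])]
side [ 481. -848.  694.] 420.46902080241443
platform []
objective [(0.83, [365.0, 172.0], [608.4, 23.4, 182.0])]
bin []
parts_tray [(0.95, [390.0, 304.0], [639.4, -228.5, 0.0])]
module [(0.92, [375.0, 228.0], [628.5, -51.1, 70.0]), (0.68, [374.0, 368.0], [574.3, -429.2, 70.0])]
module_center [(0.67, [376.0, 226.0], [629.1, -58.8, 81.0]), (0.61, [261.0, 346.0], [384.2, -385.3, 81.0])]
relay [(0.64, [326.0, 247.0], [506.7, -117.4, 70.0])]
transformer [(0.48, [320.0, 234.0], [495.9, -70.2, 70.0])]
flux_bottle [(0.7, [278.0, 168.0], [368.4, 377.6, 0.0])]
solder_reel [(0.87, [263.0, 349.0], [375.5, -331.3, 0.0])]
tip_tin [(0.55, [375.0, 365.0], [587.3, -375.1, 0.0])]
1.2
```

View pics/scene0.png

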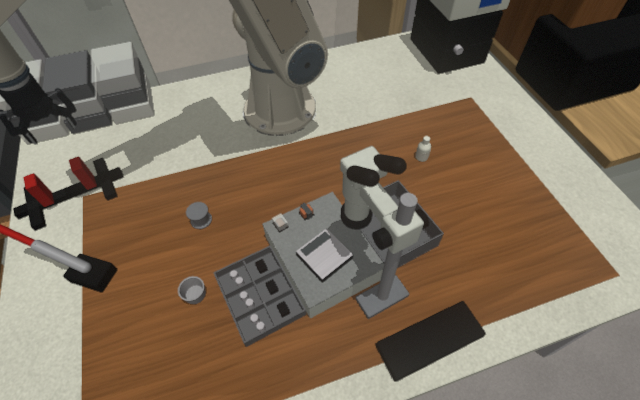

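View pics/side0.png

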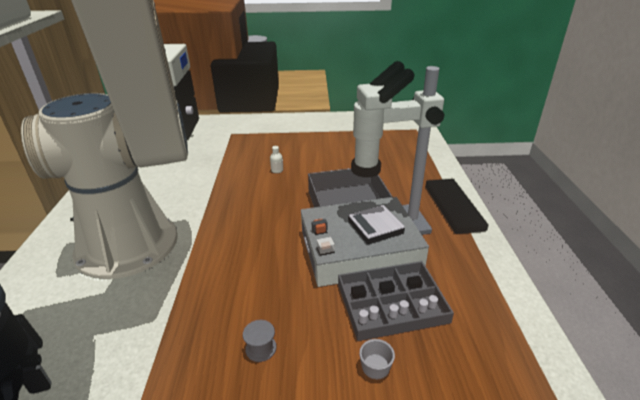

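The scene view shows the platform at about (270–400, 200–310), with the module at (325, 250), relay (280, 222) and transformer (306, 209). The lens barrel is at (355, 215), with the bin behind it. The side view agrees. Next I'll take a wrist view from above the front strip.

```bash
python3 - <<'E'
from h import *
from scipy.spatial.transform import Rotation as Ro
o=env.observe(); print(np.round(o["tcp_rot"],2).tolist())
K,R,t=cam("wrist"); c=-R.T@t; print("cam in tool",(np.array(o["tcp_rot"]).T@(c-o["tcp_pos"])).round(), "viewdir",R[2].round(2), "xdir",R[0].round(2))
def tool(yaw): # tool x at yaw, pointing down
    return Ro.from_euler('z',yaw,degrees=True).as_matrix()@np.diag([1,-1,-1.])
for yaw in (0,180,90,-90):
    q=env.ik([400,-80,560],tool(yaw)); print(yaw,None if q is None else np.round(q,1))
for n in("scene","side"):
    K,R,t=cam(n)
    for nm in ("platform","bin","parts_tray","module"):
        l=env.outline_of(n,nm) 
        if l:
            np.save(f"{n}_{nm}.npy",l[0]["pixels"]); print(n,nm,[round(q["score"],2) for q in l],l[0]["extent"],l[0]["pixels"].sum())
E
```

```text
[[0.96, 0.28, -0.0], [0.28, -0.96, 0.0], [-0.0, -0.0, -1.0]]
cam in tool [72. -0. 31.] viewdir [-0.27 -0.08 -0.96] xdir [ 0.28 -0.96  0.  ]
0 [-11.5  -7.4 105.6  -0.   81.8  78.5]
180 [ -11.5   -7.4  105.6   -0.    81.8 -101.5]
90 [-11.5  -7.4 105.6  -0.   81.8 -11.5]
-90 [-11.5  -7.4 105.6  -0.   81.8 168.5]
scene platform [0.93] [263.5, 190.7, 384.4, 317.0] 6346
scene bin [0.68] [364.0, 181.1, 445.8, 266.6] 1607
scene parts_tray [0.81, 0.45] [212.9, 247.3, 307.4, 342.4] 5271
scene module [0.85, 0.53] [296.2, 228.0, 351.1, 280.8] 1621
side platform [0.82] [301.0, 197.7, 432.7, 290.5] 5811
side parts_tray [0.69, 0.55] [315.8, 236.2, 334.0, 256.0] 293
side module [0.85] [349.2, 205.5, 405.9, 244.4] 1413
```

```bash
python3 - <<'E'
from h import *
env.reach([480,-60,600],np.diag([1,-1,-1.]))
c=cam("wrist"); im=env.get_image("wrist"); cv2.imwrite("pics/w0.png",im)
np.savez("w0.npz",K=c[0],R=c[1],t=c[2])
print((-c[1].T@c[2]).round(),c[0][0,0])
for nm in "objective bin parts_tray module module_center relay transformer".split():
    z={"objective":182,"module":70,"module_center":81,"relay":70,"transformer":70}.get(nm,0)
    print(nm,[(round(q["score"],2),np.round(q["pixel"]).tolist(),px2w("wrist",q["pixel"],z,c).round(1).tolist()) for q in env.landmark_of("wrist",nm)[:2]])
for nm in("platform","bin","parts_tray","module"):
    l=env.outline_of("wrist",nm)
    if l: np.save(f"wrist_{nm}.npy",l[0]["pixels"]); print(nm,l[0]["score"],l[0]["extent"])
print(env.observe()["time"])
E
```

```text
[551. -60. 569.] 332.3633197348936
objective [(0.2, [465.0, 208.0], [427.3, -243.3, 182.0])]
bin [(0.84, [186.0, 82.0], [583.0, 148.7, 0.0]), (0.7, [466.0, 209.0], [366.2, -331.9, 0.0])]
parts_tray [(0.96, [421.0, 44.0], [639.1, -225.9, 0.0])]
module [(0.74, [308.0, 44.0], [628.6, -50.4, 70.0]), (0.23, [308.0, 43.0], [630.0, -51.4, 70.0])]
module_center [(0.65, [307.0, 45.0], [625.5, -49.4, 81.0])]
relay [(0.62, [362.0, 136.0], [503.9, -129.8, 70.0])]
transformer [(0.81, [311.0, 142.0], [494.5, -54.5, 70.0]), (0.51, [466.0, 209.0], [390.2, -298.7, 70.0])]
platform 0.86 [232.7, 0.0, 389.4, 173.5]
bin 0.85 [91.2, 41.3, 242.8, 161.4]
parts_tray 0.8 [372.5, 1.1, 487.6, 113.4]
4.525
```

View pics/w0.png

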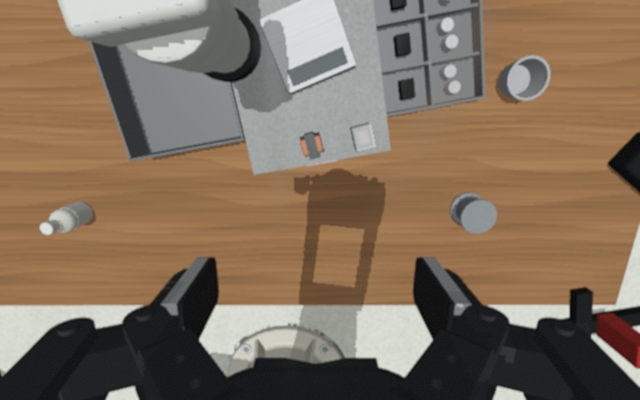

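The wrist view shows the platform's front corners at (251,174) and (389,150). The module's stripe edge runs from (288,90) to (355,69), the relay is at (362,136), the transformer at (312,145), and the bin's near corners are at (130,160) and (243,139).

```bash
python3 - <<'E'
from h import *
from scipy.optimize import least_squares,minimize
d=np.load("w0.npz"); c=(d["K"],d["R"],d["t"])
f=lambda p,z:px2w("",p,z,c)
for n,p,z in [("pl",(251,174),70),("pl",(389,150),70),("binNear",(130,159),66),("tray",(385,113),32),("tray",(483,98),32),("mod",(288,90),92),("mod",(355,69),92),("relaytop",(363,136),96),("trafo top",(312,145),96)]:
    print(n,f(p,z).round(1))
a,b=f((251,174),70)[:2],f((389,150),70)[:2]; v=a-b; print("len",np.linalg.norm(v),"yaw",np.degrees(np.arctan2(-v[0],v[1])))
# silhouette fit platform+tray+bin: masks
cams={"scene":cam("scene"),"side":cam("side"),"wrist":c}
def sil(cn,box,x):
    X,Y,Z=box; s,co=np.sin(x[2]),np.cos(x[2])
    P=[[x[0]+co*i*X/2-s*j*Y/2,x[1]+s*i*X/2+co*j*Y/2,z] for i in(-1,1) for j in(-1,1) for z in(0,Z)]
    h=cv2.convexHull(np.array([proj("",p,cams[cn])*16 for p in P]).astype(np.int32))
    m=np.zeros((400,640),np.uint8); cv2.fillConvexPoly(m,h,1,cv2.LINE_8,4); return m>0
def fit(views,nm,box,x0):
    M={v:np.load(f"{v}_{nm}.npy") for v in views}
    def cost(x):
        s=0
        for v in views:
            m=sil(v,box,x); s+=1-(m&M[v]).sum()/(m|M[v]).sum()
        return s
    r=minimize(cost,x0,method="Nelder-Mead",options=dict(initial_simplex=[x0,[x0[0]+10,x0[1],x0[2]],[x0[0],x0[1]+10,x0[2]],[x0[0],x0[1],x0[2]+.05]]))
    print(nm,views,r.x[:2].round(1),np.degrees(r.x[2]).round(1),round(r.fun,3))
fit(["scene"],"parts_tray",(200,158,32),[636,-230,.15])
fit(["wrist"],"parts_tray",(200,158,32),[636,-230,.15])
fit(["scene","wrist"],"parts_tray",(200,158,32),[636,-230,.15])
fit(["scene","side"],"platform",(260,210,70),[610,-40,.15])
# module: box on platform
def q(yaw):pass
E
```

```text
pl [446.4  37.8  70. ]
pl [ 482.7 -171.1   70. ]
binNear [469.2 221.3  66. ]
tray [ 535.2 -169.7   32. ]
tray [ 557.3 -319.8   32. ]
mod [567.5 -23.6  92. ]
mod [ 594.1 -114.    92. ]
relaytop [ 505.9 -127.6   96. ]
trafo top [493.5 -55.9  96. ]
len 211.96858724362522 yaw 9.846364424202498
parts_tray ['scene'] [ 640.9 -227.6] 9.8 0.037
parts_tray ['wrist'] [ 644.1 -237. ] 9.3 0.068
parts_tray ['scene', 'wrist'] [ 642.3 -228.4] 10.0 0.115
platform ['scene', 'side'] [592.6 -45.1] 10.8 0.638
```

```bash
cat >> h.py <<'E'
from scipy.spatial.transform import Rotation as Ro
YAW=9.8; C=np.array([592.7,-44.5,0]); RP=Ro.from_euler('z',YAW,degrees=True).as_matrix()
def W(x,y,z): return C+RP@np.array([x,y,z],float)
def Pf(p): return RP.T@(np.array(p)-C)
def down(yaw=0): return RP@Ro.from_euler('z',yaw,degrees=True).as_matrix()@np.diag([1,-1,-1.])
E
python3 - <<'E'
from h import *
env.reach(W(-110,-35,400),down())
env.command_gripper(60)
c=cam("wrist"); im=env.get_image("wrist")
for nm in "relay","transformer":
    for q in env.landmark_of("wrist",nm)[:2]: print(nm,round(q["score"],2),np.round(q["pixel"]),Pf(px2w("",q["pixel"],70,c)).round(1))
    for q in env.outline_of("wrist",nm)[:2]:
        cn=max(cv2.findContours(q["pixels"].astype(np.uint8),0,2)[0],key=cv2.contourArea)
        P=np.array([Pf(px2w("",p[0],96,c))[:2] for p in cn],np.float32); print(" outline@96",round(q["score"],2),cv2.minAreaRect(P))
e=[int(v) for v in (150,0,550,300)]; cv2.imwrite("pics/w1.png",cv2.resize(im[0:300,150:550],None,fx=2,fy=2))
print(env.observe()["time"])
E
```

```text
relay 0.77 [353. 172.] [-99.2 -69.9  70. ]
 outline@96 0.61 ((-99.57959747314453, -66.72146606445312), (37.71772384643555, 28.78265380859375), 4.6769185066223145)
transformer 0.77 [269. 172.] [-98.9   7.3  70. ]
 outline@96 0.95 ((-98.64708709716797, 5.296208381652832), (39.15084457397461, 31.65503692626953), 4.760001182556152)
 outline@96 0.61 ((12.520710945129395, -16.648910522460938), (62.70531463623047, 96.99272155761719), 11.454148292541504)
5.9833
```

View pics/w1.png

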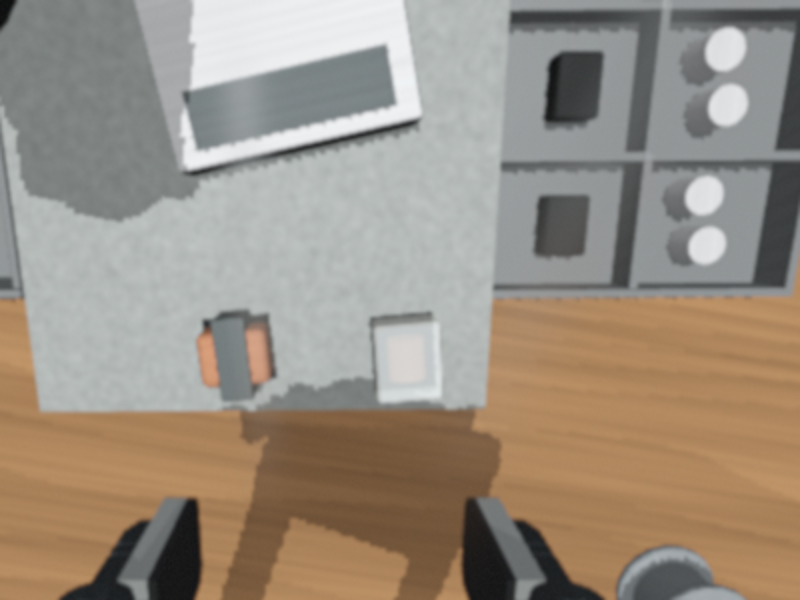

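The close view shows the relay at crop (407,358) and the transformer at (235,355), both within about 5° of square. The module's stripe edge runs from (188,172) to (420,120). Picking up the relay and transformer now.

```bash
python3 - <<'E'
from h import *
def pick(x,y,yaw,by):
    env.reach(W(x,y,320),down(yaw)); env.command_gripper(60)
    hit=env.move_linear(W(x,y,247),v=120,until_force=8)
    env.command_gripper(10,squeeze=30); g=env.observe()["finger_gap"]
    env.move_linear(W(x,y,330),v=200); g2=env.observe()["finger_gap"]
    print("pick",hit,g,g2,env.observe()["finger_force"],env.observe()["time"])
    if g2<20: raise SystemExit("missed")
    env.move_linear(W(-150,y,330),v=250)
    env.move_linear(W(-150,by,330),v=300,orientation=down())
    env.move_linear(W(-45,by,330),v=250)
    h=env.move_linear(W(-45,by,196),v=200,until_force=8); print("low",h)
    env.command_gripper(45)
    env.move_linear(W(-45,by,330),v=250)
    env.move_linear(W(-150,by,330),v=300)
pick(-99.5,-67.5,4.7,235)
pick(-98.8,5.5,4.7,182)
im=env.get_image("scene"); cv2.imwrite("pics/s1.png",cv2.resize(im[150:350,180:480],None,fx=2.6,fy=2.6))
im=env.get_image("side")
for nm in("relay","transformer","module"):
  for n in("side","wrist") if nm!="x" else (): 
    if n=="wrist" and nm=="relay": cc=cam("wrist"); env.get_image("wrist")
    if n=="wrist": cc=cam("wrist")
    print(nm,n,[(round(q["score"],2),Pf(px2w(n,q["pixel"],70 if nm=="module" else 4)).round()) for q in env.landmark_of(n,nm)[:2]])
print(env.observe()["time"])
E
```

```text
pick False 27.331122076948983 27.92174515428837 29.63083326816559 8.3583
low False
pick False 29.429230774795705 29.121945573493512 29.723705649375916 15.6833
low False
relay side [(0.64, array([-44., 237.,   4.]))]
relay wrist [(0.82, array([-47., 236.,   4.]))]
transformer side [(0.38, array([-36., 180.,   4.]))]
transformer wrist [(0.96, array([-45., 181.,   4.]))]
module side [(0.91, array([35., -7., 70.]))]
module wrist []
20.1
```

```bash
cat >> h.py <<'E'
TH=63.
def lean(th=TH,psi=0): # tool z leans to platform +x, camera on upper side
    return RP@Ro.from_euler('z',psi,degrees=True).as_matrix()@Ro.from_euler('y',-th,degrees=True).as_matrix()@np.diag([1,-1,-1.])
def tip(x,y,z,th=TH,psi=0):
    R=lean(th,psi); return W(x,y,z)-173*R[:,2]
E
python3 - <<'E'
from h import *
print((RP.T@lean()).round(2).tolist())
for p in [(-30,-100,210),(42,-100,84),(42,-60,84),(42,0,84),(42,60,84),(42,115,84)]:
    q=env.ik(tip(*p),lean()); print(p,tip(*p).round(),None if q is None else np.round(q,0))
env.command_gripper(0)
env.move_linear(W(-150,-90,400),v=300)
c=cam("wrist"); im=env.get_image("wrist"); cv2.imwrite("pics/w2.png",im)
for q in env.outline_of("wrist","module")[:1]:
    cn=max(cv2.findContours(q["pixels"].astype(np.uint8),0,2)[0],key=cv2.contourArea)
    P=np.array([Pf(px2w("",p[0],92,c))[:2] for p in cn],np.float32); print(q["extent"],cv2.minAreaRect(P),P.min(0),P.max(0))
print([(round(q["score"],2),Pf(px2w("",q["pixel"],81,c)).round(1)) for q in env.landmark_of("wrist","module_center")[:2]])
print(env.observe()["time"])
E
```

```text
[[0.45, -0.0, 0.89], [-0.0, -1.0, 0.0], [0.89, 0.0, -0.45]]
(-30, -100, 210) [ 428. -174.  289.] [-36.  18. 136. 119.  47. -64.]
(42, -100, 84) [ 499. -162.  163.] [-28.  39. 130. 137.  54. -81.]
(42, -60, 84) [ 492. -123.  163.] [-24.  39. 132. 144.  56. -84.]
(42, 0, 84) [482. -64. 163.] [-15.  39. 136. 154.  58. -87.]
(42, 60, 84) [472.  -4. 163.] [ -6.  39. 138. 164.  60. -89.]
(42, 115, 84) [463.  50. 163.] [  4.  39. 139. 174.  61. -90.]
[156.7, 0.0, 289.9, 33.6] ((-17.845558166503906, -21.698081970214844), (99.60820007324219, 22.047828674316406), 89.94799041748047) [-28.835411 -71.51217 ] [-6.776603 28.097168]
[(0.35, array([-224.3, -210. ,   81. ]))]
21.8333
```

View pics/w2.png

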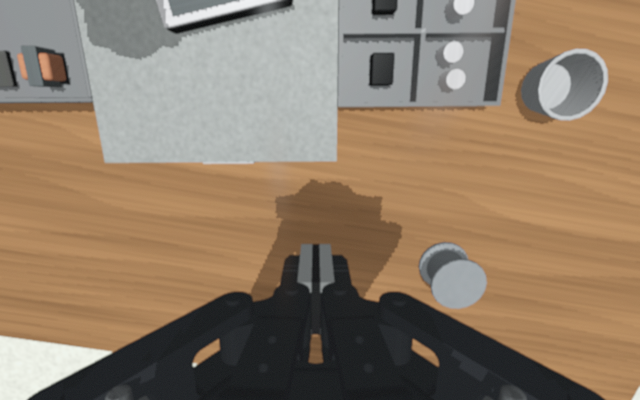

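The module's near corners are at (168,28) and (292,3), giving a yaw of about 11° relative to the platform. Both small parts are in the bin at (5–65, 65). Next I'll lean the tool, go in beside the module and push part of the way.

```bash
python3 - <<'E'
from h import *
q=env.ik(tip(-110,-150,380),lean()); print(None if q is None else np.round(q),tip(-110,-150,380).round())
env.reach(tip(-110,-150,380),lean())
env.move_linear(tip(42,-104,200),v=200)
print(env.move_linear(tip(42,-104,86),v=120,until_force=10))
o=env.observe(); print(np.round(o["joint_positions"]),o["ft_force"],o["time"])
f0=np.array(o["ft_force"])
print(env.move_linear(tip(42,-50,86),v=60,until_force=20)); o=env.observe(); print((np.array(o["ft_force"])-f0).round(1),Pf(o["tcp_pos"]+173*np.array(o["tcp_rot"])[:,2]).round())
im=env.get_image("side"); cv2.imwrite("pics/d1.png",cv2.resize(im[130:310,280:480],None,fx=3.3,fy=3.3))
print([(round(q["score"],2),Pf(px2w("side",q["pixel"],70)).round(1)) for q in env.landmark_of("side","module")[:2]],env.observe()["time"])
E
```

```text
[-52.  -4. 128.  80.  53. -24.] [ 358. -237.  459.]
False
[-29.  39. 129. 137.  54. -81.] [ 0.28800021  0.22020751 -0.37782343] 25.6083
False
[0.1 0.  0.2] [ 42. -50.  86.]
[(0.95, array([44.2, 24.5, 70. ]))] 26.7583
```

View pics/d1.png

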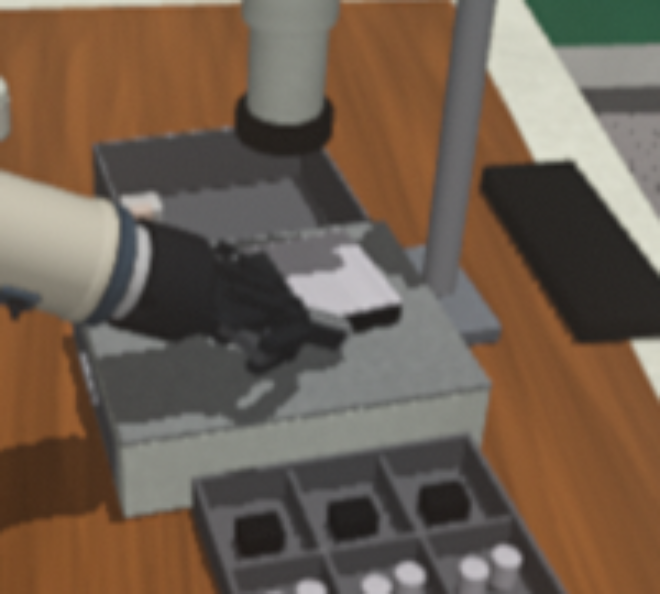

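The picture shows the fingers behind the module, which has squared up and moved toward the bin (crop about (345,285)). The lens is clear. Continuing.

```bash
python3 - <<'E'
from h import *
def st():
    o=env.observe(); env.get_image("side"); env.get_image("scene"); K=[]
    for n in("side","scene"): K+=[(n,round(q["score"],2),Pf(px2w(n,q["pixel"],70)).round(1).tolist()) for q in env.landmark_of(n,"module")[:1]]
    print(Pf(o["tcp_pos"]+173*np.array(o["tcp_rot"])[:,2]).round(),np.round(o["ft_force"],1),K,round(env.observe()["time"],1))
for y in(0,35):
    print(env.move_linear(tip(42,y,86),v=70,until_force=20)); st()
im=env.get_image("side"); cv2.imwrite("pics/d2.png",cv2.resize(im[130:310,280:480],None,fx=3.3,fy=3.3))
E
```

```text
False
[42.  0. 86.] [0.  0.3 0.2] [('side', 0.67, [56.1, 58.7, 70.0]), ('scene', 0.91, [39.0, 64.9, 70.0])] 27.8
False
[42. 35. 86.] [-0.7 -0.7 -0.1] [('side', 0.92, [54.1, 87.3, 70.0]), ('scene', 0.63, [48.8, 92.5, 70.0])] 28.7
```

View pics/d2.png

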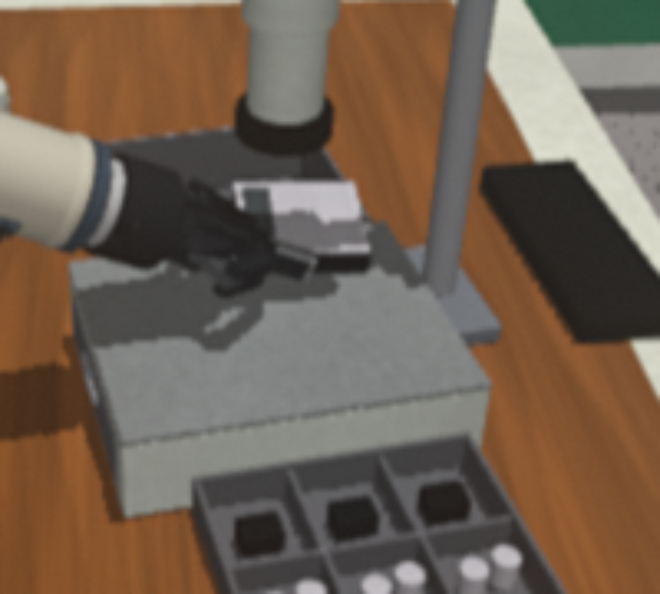

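The module is now about half over the edge and has yawed roughly −15°, so the contact point is too far toward −x of its centre of mass. I'll back off, move the tip further in with a slight heading, and push on.

```bash
python3 - <<'E'
from h import *
def st():
    o=env.observe(); env.get_image("side"); env.get_image("scene"); K=[]
    for n in("side","scene"): K+=[(n,round(q["score"],2),Pf(px2w(n,q["pixel"],70)).round(1).tolist()) for q in env.landmark_of(n,"module")[:1]]
    print(Pf(o["tcp_pos"]+173*np.array(o["tcp_rot"])[:,2]).round(),np.round(o["ft_force"],1),K,round(env.observe()["time"],1))
env.move_linear(tip(42,15,87),v=80)
env.move_linear(tip(56,15,87,65,8),v=60,orientation=lean(65,8))
for y in(40,60):
    print(env.move_linear(tip(56,y,87,65,8),v=60,until_force=15)); st()
im=env.get_image("side"); cv2.imwrite("pics/d3.png",cv2.resize(im[130:310,280:480],None,fx=3.3,fy=3.3))
E
```

```text
False
[56. 41. 87.] [ 0.2 -0.5  0.2] [('side', 0.55, [49.7, 104.1, 70.0]), ('scene', 0.72, [36.2, -21.9, 70.0])] 30.5
False
[56. 60. 87.] [-0.5  0.1 -0.1] [('side', 0.71, [65.5, 125.0, 70.0]), ('scene', 0.57, [68.8, 133.8, 70.0])] 31.2
```

View pics/d3.png

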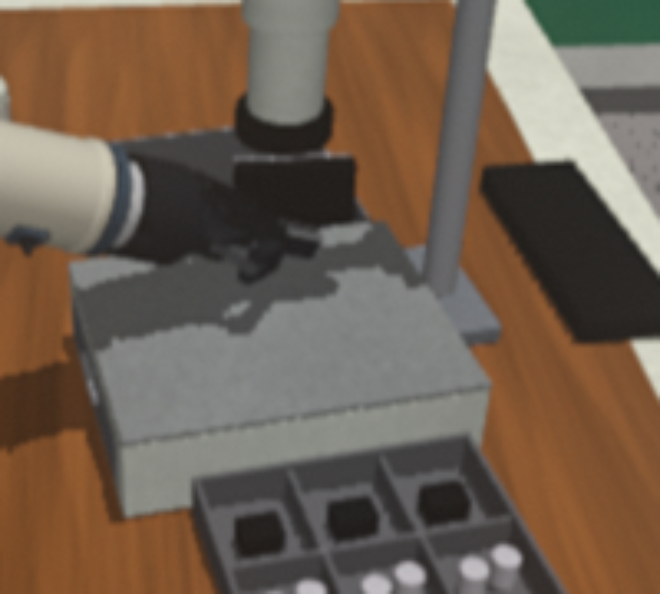

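The module has tipped over the edge. It stands steeply, with its underside toward us at crop (235–355, 157–225), leaning on the platform edge. I'll keep pushing it through.

```bash
python3 - <<'E'
from h import *
for y in(85,105,122):
    print(env.move_linear(tip(56,y,90,65,8),v=60,until_force=15),np.round(env.observe()["ft_force"],1))
env.sleep(.3)
a=env.get_image("side"); b=env.get_image("scene")
f=lambda im,x,y:cv2.resize(im[y:y+150,x:x+130],None,fx=3,fy=3)
cv2.imwrite("pics/d4.png",np.hstack([f(a,280,130),f(b,335,150)]))
print(env.observe()["time"])
E
```

```text
False [0.7 1.  0.6]
False [-0.3  0.5 -0.5]
False [ 0.  -0.4  0.1]
33.0917
```

View pics/d4.png

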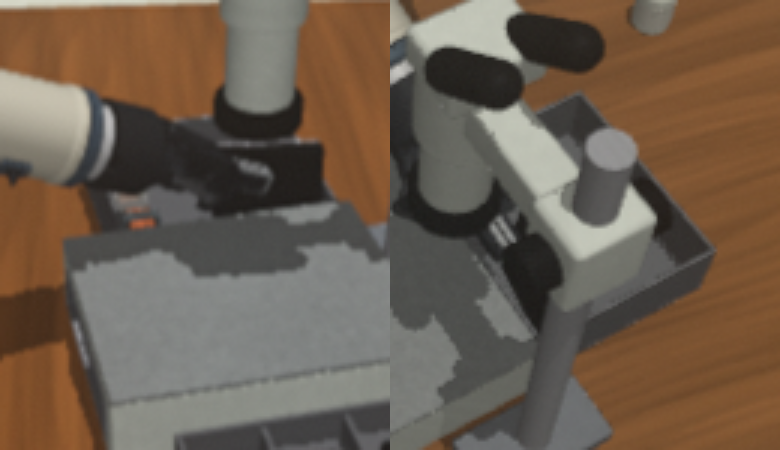

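The module stands nearly upright in the bin, at left panel (220–325, 140–210). I'll push its top on so it falls over.

```bash
python3 - <<'E'
from h import *
for y in(145,168):
    print(env.move_linear(tip(56,y,92,65,8),v=80,until_force=15),np.round(env.observe()["ft_force"],1))
env.sleep(.3)
env.move_linear(tip(56,130,110,65,8),v=150)
env.move_linear(tip(-40,130,130,65,8),v=150)
a=env.get_image("side"); b=env.get_image("scene")
f=lambda im,x,y:cv2.resize(im[y:y+150,x:x+130],None,fx=3,fy=3)
cv2.imwrite("pics/d5.png",np.hstack([f(a,280,130),f(b,335,150)]))
for n in("side","scene"): print(n,[(round(q["score"],2),Pf(px2w(n,q["pixel"],15)).round()) for q in env.landmark_of(n,"module_center")[:2]])
print(env.observe()["time"])
E
```

```text
False [-0.1 -0.2  0.6]
False [ 0.5  0.1 -0.4]
side [(0.95, array([ 81., 193.,  15.]))]
scene [(0.47, array([ 50., 173.,  15.]))]
35.7
```

View pics/d5.png

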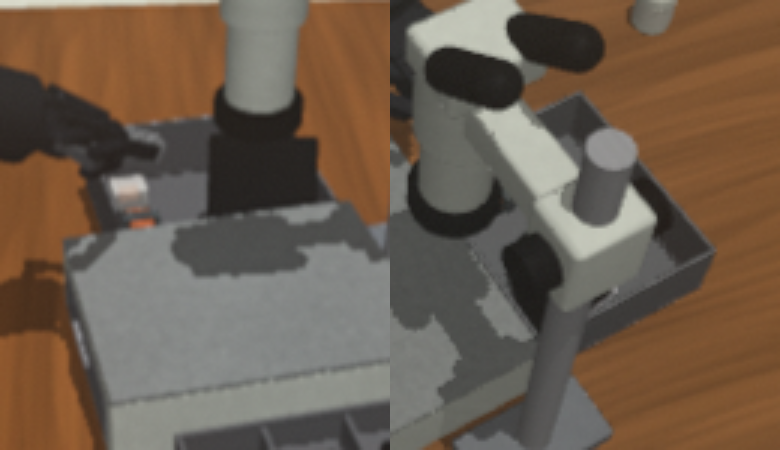

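The module is still upright: top edge at left panel (210,137)–(317,139), black underside facing us. I have no views left, so I'll locate it numerically from the top edge's known 100 mm length, and run a box-model silhouette fit.

```bash
python3 - <<'E'
from h import *
a,b=(280+210/3,130+137/3),(280+317/3,130+139/3)
for z in(60,70,80,90,100,110,120):
    P,Q=Pf(px2w("side",a,z)),Pf(px2w("side",b,z)); print(z,P.round(),Q.round(),np.linalg.norm(P-Q).round(1))
# bottom silhouettes: platform edge occlusion; mask fit over tilt
env.get_image("side"); l=env.outline_of("side","module")
print([(round(q["score"],2),np.round(q["extent"])) for q in l])
from scipy.optimize import differential_evolution
c=cam("side"); M=l[0]["pixels"]
pl=np.array([W(x,y,70) for x in(-130,130) for y in(-105,105)]+[W(x,-105,0) for x in (-130,130)])
occ=np.zeros((400,640),np.uint8); cv2.fillConvexPoly(occ,cv2.convexHull(np.array([proj("",p,c) for p in pl]).astype(np.int32)),1)
def cost(v):  # x,y centre, z centre, tilt about x, yaw
    R=Ro.from_euler('ZX',[v[4],v[3]],degrees=True).as_matrix()
    P=[[i*50,j*50,k*11] for i in(-1,1) for j in(-1,1) for k in(-1,1)]
    P=np.array([R@np.array(p,float) for p in P])+[v[0],v[1],0]; P[:,2]+=v[2]
    pen=max(0,4-P[:,2].min())*.02+max(0,P[:,2].min()-6)*.01+max(0,P[:,1].max()-285)*.02
    h=cv2.convexHull((np.array([proj("",W(*p),c) for p in P])*16).astype(np.int32))
    m=np.zeros((400,640),np.uint8); cv2.fillConvexPoly(m,h,1,8,4); m=(m>0)&(occ==0)
    return 1-(m&M).sum()/max(1,(m|M).sum())+pen
for br in((-90,0),(-150,-90)):
    r=differential_evolution(cost,[(0,100),(105,260),(10,60),br,(-35,35)],seed=1,maxiter=60,popsize=12,polish=False); print(r.x.round(1),round(r.fun,3))
env.get_image("wrist"); print([(n,round(q["score"],2),np.round(q["extent"])) for n in("module","relay","transformer") for q in env.recognise("wrist",n)[:1]])
E
```

```text
60 [ 42. 253.  60.] [143. 226.  60.] 104.2
70 [ 38. 236.  70.] [137. 210.  70.] 102.6
80 [ 33. 220.  80.] [131. 194.  80.] 100.9
90 [ 29. 204.  90.] [124. 178.  90.] 99.3
100 [ 24. 188. 100.] [118. 163. 100.] 97.6
110 [ 19. 172. 110.] [112. 147. 110.] 96.0
120 [ 15. 156. 120.] [106. 131. 120.] 94.4
[(0.84, array([351., 175., 387., 204.]))]
[ 69.5 171.8  55.2 -66.4 -17.5] 0.097
[  67.3  162.7   46.4 -138.4  -14.4] 0.087
[('module', 0.71, array([219., 139., 349., 287.])), ('relay', 0.5, array([154., 320., 171., 334.])), ('transformer', 0.39, array([218., 138., 351., 289.]))]
```

```bash
cat > fit.py <<'E'
from h import *
from scipy.optimize import differential_evolution
def fit(views):  # list of (cam tuple, mask, occ or None)
    B=np.array([[i*50,j*50,k*11] for i in(-1,1) for j in(-1,1) for k in(-1,1)],float)
    def corners(v): 
        P=B@Ro.from_euler('ZXY',v[3:6],degrees=True).as_matrix().T; P[:,:2]+=v[:2]; P[:,2]+=v[2]; return P
    def cost(v):
        P=corners(v); s=max(0,3-P[:,2].min())*.02+max(0,P[:,2].min()-8)*.01
        for c,M,occ in views:
            h=cv2.convexHull((np.array([proj("",W(*p),c) for p in P])*16).astype(np.int32))
            m=np.zeros((400,640),np.uint8); cv2.fillConvexPoly(m,h,1,8,4); m=(m>0)
            if occ is not None: m&=~occ
            s+=1-(m&M).sum()/max(1,(m|M).sum())
        return s
    for br in((-90,0),(-180,-90)):
        r=differential_evolution(cost,[(0,100),(105,260),(10,75),(-40,40),br,(-30,30)],seed=1,maxiter=80,popsize=12,polish=False)
        print(r.x.round(1),round(r.fun,3)); print(corners(r.x).round().tolist())
def platocc(c):
    pl=[W(x,y,70) for x in(-130,130) for y in(-105,105)]+[W(x,-105,0) for x in(-130,130)]
    o=np.zeros((400,640),np.uint8); cv2.fillConvexPoly(o,cv2.convexHull(np.array([proj("",p,c) for p in pl]).astype(np.int32)),1); return o>0
E
python3 - <<'E'
from fit import *
o=env.observe(); print(np.round(o["joint_positions"]))
for th,p in((65,(-100,200,190)),(45,(-60,220,200)),(35,(-60,220,220)),(30,(-60,220,260))):
    q=env.ik(tip(*p,th,0),lean(th,0)); print(th,tip(*p,th,0).round(),None if q is None else np.round(q))
env.move_linear(tip(-110,200,200,65,8),v=200)
env.reach(tip(-60,220,200,45,0),lean(45,0))
print(np.round(env.observe()["joint_positions"]))
c=cam("wrist"); env.get_image("wrist"); l=env.outline_of("wrist","module"); print([(round(q["score"],2),np.round(q["extent"]),q["pixels"].sum()) for q in l])
env.get_image("side"); s=env.outline_of("side","module"); cs=cam("side")
if l and s: np.savez("f.npz",a=l[0]["pixels"],b=s[0]["pixels"]); fit([(c,l[0]["pixels"],None),(cs,s[0]["pixels"],platocc(cs))])
print([(n,round(q["score"],2),np.round(q["extent"]),Pf(px2w("wrist",q["pixel"],4,c)).round()) if "extent" in q else (n,round(q["score"],2),Pf(px2w("",q["pixel"],4,c)).round()) for n in("relay","transformer","module_center") for q in env.landmark_of("wrist",n)[:1]],env.observe()["time"])
E
```

```text
[ -5.  34. 149. 158.  67. -91.]
65 [306. 109. 263.] None
45 [376. 141. 322.] [  25.    2.  139.  246.   12. -145.]
35 [398. 145. 362.] [ 23.  -1. 131. -25.  17. 125.]
30 [411. 147. 410.] [ 22.  -4. 125. -12.  30. 111.]Traceback (most recent call last):
  File "<stdin>", line 5, in <module>
plant.IKError: the arm cannot follow that straight line within its joint ranges
```

```bash
python3 - <<'E'
from fit import *
env.move_linear(tip(-40,150,330,65,8),v=250)
env.reach(tip(-60,220,260,30,0),lean(30,0))
c=cam("wrist"); env.get_image("wrist"); l=env.outline_of("wrist","module"); print([(round(q["score"],2),np.round(q["extent"]),q["pixels"].sum()) for q in l])
env.get_image("side"); s=env.outline_of("side","module"); cs=cam("side")
if l and s: fit([(c,l[0]["pixels"],None),(cs,s[0]["pixels"],platocc(cs))])
for n in("relay","transformer","module_center"): print(n,[(round(q["score"],2),Pf(px2w("",q["pixel"],4,c)).round()) for q in env.landmark_of("wrist",n)[:1]])
print(env.observe()["time"])
E
```

```text
[(0.61, array([324., 100., 396., 216.]), np.int64(5266))]
[ 68.8 168.8  58.8 -27.4 -63.4 -11.1] 0.353
[[8.0, 154.0, 94.0], [14.0, 173.0, 104.0], [29.0, 194.0, 5.0], [34.0, 213.0, 15.0], [103.0, 124.0, 103.0], [109.0, 144.0, 113.0], [124.0, 164.0, 14.0], [129.0, 183.0, 23.0]]
[ 6.750e+01  1.615e+02  5.170e+01 -1.950e+01 -1.206e+02  1.000e-01] 0.166
[[26.0, 193.0, 100.0], [32.0, 211.0, 89.0], [9.0, 145.0, 14.0], [15.0, 163.0, 3.0], [120.0, 160.0, 100.0], [126.0, 178.0, 89.0], [103.0, 112.0, 14.0], [109.0, 130.0, 3.0]]
relay [(0.65, array([-45., 234.,   4.]))]
transformer [(0.94, array([-46., 185.,   4.]))]
module_center [(0.61, array([ 87., 154.,   4.]))]
39.925
```

Best fit: the module leans past vertical, wedged in the bin's corner. Its middle is about 52 mm above the table (limit 65), at bin coordinates (+43, −37), with the bin wall between it and the platform. I'll confirm with a second wrist view before deciding whether to touch it again.

```bash
python3 - <<'E'
from fit import *
V=[]
def view():
    c=cam("wrist"); env.get_image("wrist"); l=env.outline_of("wrist","module"); print([(round(q["score"],2),np.round(q["extent"])) for q in l])
    if l: V.append((c,l[0]["pixels"],None))
view()
env.reach(tip(-70,270,250,25,-10),lean(25,-10)); view()
env.get_image("side"); s=env.outline_of("side","module"); cs=cam("side"); V.append((cs,s[0]["pixels"],platocc(cs)))
fit(V); print(env.observe()["time"])
E
```

```text
[(0.6, array([321.,  98., 396., 215.]))]
[(0.97, array([358.,  51., 415., 174.]))]
[ 67.  167.7  54.3   5.3 -81.5   1.6] 0.672
[[18.0, 146.0, 102.0], [17.0, 168.0, 106.0], [17.0, 161.0, 3.0], [16.0, 183.0, 7.0], [118.0, 153.0, 102.0], [117.0, 174.0, 105.0], [117.0, 167.0, 3.0], [115.0, 189.0, 6.0]]
[  67.   161.7   52.6  -18.5 -119.8    1.9] 0.234
[[25.0, 194.0, 101.0], [31.0, 211.0, 90.0], [9.0, 146.0, 14.0], [16.0, 164.0, 3.0], [118.0, 159.0, 102.0], [125.0, 177.0, 91.0], [103.0, 112.0, 15.0], [109.0, 130.0, 5.0]]
40.725
```

```bash
python3 -c "
from plant import env
print(env.sign_off())"
```

```text
the job is handed in; nothing more can be done
None
```

The job is handed in at about 41 s, with no verdict returned: the relay and transformer are in the bin, but the module is not flat. It leans in the bin's corner with its top edge about 35 mm above the rim; its middle is at about 53 mm (limit 65), clear of the platform by camera fit, and I left it there rather than risk bumping the microscope.

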